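# Fit a lash adjuster with cross-lock tongs

## Robot

A 6-joint arm with a two-finger parallel gripper is mounted at the origin on the work surface. World frame = base frame: x ahead of the robot, y to its left, z up, the work surface at z = 0. Lengths are in m, angles in rad, forces in N, time in s.
With the tool pointing down it reaches from about 0.3 to 0.775 m from the base axis. Payload 14.6 kg.
Tool frame: the origin (TCP) lies midway between the tips of the shut fingers; the grasp point (between the pads) lies 19 mm behind it; z points along the fingers, y is the direction in which the jaws open and shut (so a half turn about z gives the same grasp; the last joint's range is limited). The gripper opens to 94 mm and grips with 3 to 60 N. Pads are 16 mm wide; open, the fingers measure 119 mm over their backs; the gripper's body (75 mm by 177 mm) begins 78 mm behind the grasp point.
Start: joints at [1.082, 0.3, 1.521, -0, 1.321, -0.067], TCP at [0.225, 0.502, 0.205] pointing down, gripper open.
Joint ranges: [-3.03, 3.03], [-0.79, 2.21], [0.23, 2.52], [-1.04, 4.18], [0, 3.07], [-2.55, 2.55]. Speed limits (rad/s): [2.22, 2.22, 2.57, 3.14, 3.14, 3.14].

## Interface

Orientations are given as [roll, pitch, yaw] about the fixed x, y, z axes, in that order (R = Rz(yaw) Ry(pitch) Rx(roll)).
In Python, from station import readout, imaging, job gives the robot as it stands.
- The arm moves only by the tool arm_command, never from a script. Its argument "increments" is a list of rows, each an object with "gripper": the opening, from 0 (shut) to 1 (fully open); "slide": the shift along the world's x, y, z in m, a list of three; "yaw": the turn about the world's z in rad. A call has 1 to 8 rows; each row is the pose to reach, as a shift and turn from the pose commanded when the call began; what a row does not reach only later rows make up. A row lasts 1/8 s, in which the tool goes at most 62.5 mm and 10.7 degrees, less where a joint would pass 70% of its speed; a pose out of reach is approached as far as the arm can. A call with a gripper value outside its range is refused whole. The fingers move at their own pace and stop on an object; "grip_force" is the grip in N (left out, the last holds). Time passes only in rows, so rows that repeat a pose let the fingers close. It gives the time, the measured TCP pose, the force and the opening at its end, in the units of the state.
- readout.get_obs(): the state, without advancing time (a new reading comes with each control period).
- imaging.camera(name): name is "scene" or "side" or "wrist"; returns a dict with "color" (384x512x3 uint8, red, green, blue), "mtx" (3x3 intrinsics, pixels), "D" ([k1, k2, p1, p2, k3] as OpenCV has them; the pictures are not rectified), "rvec" (rotation vector, rad) and "tvec" (3), from world to camera coordinates, as OpenCV has them. Camera axes: x right, y down, z forward; pixel columns grow to the right and rows downward; lengths in m; the calibration is good to about 2 mm. A picture is of the moment at which its call begins. There is no depth.
- job.hand_in(): hands the job in, once; it reports no verdict.
The state is a dict: "time_s": time; "qpos": joint angles; "joint_vel": joint speeds; "tau": joint torques, N m; "ee_pos": TCP position; "eef_rot": TCP orientation; "force": force on the tool from outside, world axes, zero at the start; "moment": the same for the moment, N m; "grip_width": finger opening in m.
Only numpy, scipy, OpenCV 4.12 (cv2) and the standard library are available. Lean on these libraries where they do the work, as an engineer would, in place of code of your own. Each camera call takes 0.05 s, during which the arm holds its last target. There are 200 camera calls.

## Task

Take the self-closing cross-lock tongs from their wooden stand and use them to lift the lash adjuster out of the parts rack and push it into the empty bore of the cylinder head: press it fully home, firmly onto the bore's floor by feel but without forcing it. Handle the adjuster with the tongs only, never with the fingers, and do not crush the tongs. Finish with the tongs let go, standing in their stand again, and the other parts undisturbed.

Things in the scene. Friction and masses are not known exactly. Their poses are not given: they have to be found in the camera images.
- tongs: Self-closing cross-lock tongs, steel strip with two black rubber grips, 75 g, 106 mm tall, upright in the stand, jaws down. Origin between the jaws at their lower edge; z up to the heel; y is the line along which the grips are squeezed and the jaws part. The strips hinge at the heel (102 mm up), bow out to the grips and cross 36 mm up, so squeezing the grips OPENS the jaws and letting go shuts them.
- tongs_grips (a point): Midway between the grips, 68 mm above the origin, 38 mm below the heel's top. Grips 18 mm wide (x), 24 mm tall; 34 mm over their outer faces when free, 33 with the adjuster gripped. Each first gives 2.5 mm on a leaf spring (2 to 15 N), jaws still shut: 29 to 30 mm is the light hold for carrying. Below 28 mm (18 N; 23 N at 24 mm) the jaws open. Hard stop at about 23 mm.
- tongs_jaws (a point): Between the jaws, 2.5 mm above their lower edge: V notches, 5 mm thick, 13 mm wide (x). Each jaw opens 3 mm per mm that its grip moves; with 24 mm over the grips each stands 6 mm off its shut place on the neck, which clears the ball end by 3 mm all round. Strips and jaws stay within 9 mm of the middle in y when shut, 18 mm when open, up to the crossing.
- stand: Wooden stand block 80 x 90 x 45 mm (x, y, z), fixed, origin at the centre of its underside, z up. In its middle a pocket 18 x 26 mm (x, y) with a 3 mm bevelled mouth and its floor 9 mm above the underside, in which the tongs stand with their x and y along those of the stand.
- adjuster: Hydraulic lash adjuster, steel, 42 mm tall, 46 g, upright in one of the rack's holes: the only part there with a ball end on a thin neck. Origin at the centre of its foot, z up. Body 17 mm wide from 0 (bevelled foot) to 26 mm up, ending in a flat shoulder; neck 8 mm wide from 26 to 33 mm; ball end 11 mm wide, 33 to 42 mm. The jaws go round the neck and rest on the shoulder.
- rack: Grey plastic parts rack 60 x 160 x 30 mm (x, y, z), fixed, origin at the centre of its underside. Three holes, 18.5 mm wide, 14 mm deep, at y = -50, 0 and 50 mm; one (which one varies) holds the adjuster, the other two plain gudgeon pins.
- head: Aluminium twin-cylinder head, fixed, 260 x 220 mm (x, y), origin at its underside's centre. Gallery floor 85 mm up, rails and cam saddles to 107 mm, valve springs to 122 mm. Three adjusters fitted; the empty bore is at x = -50, y = -36 mm. Clear of its centre: 29 mm to a valve spring (-y), 23 mm to a 4 mm high plug well rim (+y), 41 mm to a saddle (+x), 51 (-x).
- bore_mouth (a point): Centre of the empty bore's mouth, at the gallery floor; z up. The bore is 18 mm wide, mouth bevelled 1.5 mm. A spacer disc lies at its bottom, 17 to 24 mm below the mouth (bores differ, to be felt). Snug fit: the adjuster enters freely for about 9 mm, then drags (3 to 6 N) and stays where it is left. Press till it bottoms, about 12 N over the drag: under 8 leaves doubt, over 22 harms.
- pin_a: Gudgeon pin, a plain dark steel tube 17 mm wide, 45 mm tall, upright in a hole of the rack; origin at the centre of its foot.
- pin_b: Gudgeon pin like pin_a, in another hole of the rack.
- cleaner: Blue plastic cleaner bottle with a white cap, 60 mm wide, 190 mm tall, upright on the bench; origin at the centre of its foot.
- piston: Aluminium piston, 75 mm wide, 52 mm tall, upright on the bench; origin at the centre of its foot.
There are look-alikes about, which are no part of the job. There is more than one size of the tongs; the job needs the smaller. Of the things that look like the stand, take the one that is nearest to the robot's base at the start.

How it is judged:
On the way, in this order (a step that is already met when the one before it is completed fails the run):
1. the adjuster is held by the tongs, clear above the rack (z of adjuster in the frame of rack above 0.04 m and contact force between tongs and adjuster above 0.2 N), for 0.2 s.
2. the adjuster is fully home and pressed firmly onto the bore floor (distance between adjuster and bore_floor_c0 below 0.0025 m and angle between adjuster's own z axis and vertical below 0.08 rad and contact force between adjuster and bore_floor_c0 above 8 N), for 0.15 s.
At the end, for the whole second after the job is handed in: The adjuster stands upright in the empty bore with its foot within 1.5 mm of the bore floor; the tongs, let go and at rest, stand in the stand's pocket (within 12 mm of its middle, down to 5 mm from its floor, tilted less than 0.3 rad) (distance between adjuster and bore_floor_c0 below 0.0025 m and angle between adjuster's own z axis and vertical below 0.08 rad and horizontal distance between tongs and stand below 0.012 m and z of tongs in the frame of stand below 0.014 m and angle between tongs's own z axis and vertical below 0.3 rad and linear speed of each of tongs, adjuster below 0.02 m/s and contact force between the fingers and tongs below 0.1 N); the robot touches nothing.
It fails at once if the adjuster is touched by the robot itself (contact force between any of the fingers, the arm and adjuster above 0.3 N).
It fails at once if the adjuster is forced onto the bore floor with more than 22 N, or jammed against the head with more than 45 N (contact force between adjuster and bore_floor_c0 above 22 N or contact force between adjuster and head above 45 N).
It fails at once if the tongs are driven against the head with more than 25 N (contact force between tongs and head above 25 N).
It fails at once if the tongs are crushed with more than 60 N (contact force between the fingers and tongs above 60 N).
It fails at once if a gudgeon pin, the bottle or the piston is disturbed (moved over 12 mm) (distance of any of pin_a, pin_b, cleaner, piston from where it was at the start of the episode above 0.012 m).
It also fails if it takes over 69 s, if anything falls off the work surface, if the arm or the gripper's body presses on something with over 40 N, if the wrist force passes 120 N, or if a joint passes its speed limit or range.

## Working session

There is one attempt and no reset: what is moved stays moved. The work goes in short steps, Python scripts to look and compute and a tool call to move; the robot and the scene stay as the last step left them, time stands still between calls to the robot, and variables do not carry over. Pictures are saved under pics/ and viewed, about 8 in all and at most 12, crops included, and the job is handed in when it is done.

Besides the shell and the picture viewer there is one more tool, called as name(argument=value, ...), one argument or row to a line, values as JSON. arm_command: Moves the arm, as the interface text tells. Its arguments: {"type":"object","properties":{"increments":{"type":"array","items":{"type":"object","properties":{"gripper":{"type":"number"},"slide":{"type":"array","items":{"type":"number"}},"yaw":{"type":"number"}}}},"grip_force":{"type":"number"}},"required":["increments"]}

```bash
ls; mkdir -p pics; cat > h.py <<'E'
import numpy as np, cv2, pickle
from station import readout, imaging, job
def grab(n,tag):
    c=imaging.camera(n); pickle.dump(c,open(f'pics/{tag}.pkl','wb')); cv2.imwrite(f'pics/{tag}.png',c['color'][...,::-1]); return c
def load(tag): return pickle.load(open(f'pics/{tag}.pkl','rb'))
def proj(c,P): return cv2.projectPoints(np.atleast_2d(np.array(P,float)),c['rvec'],c['tvec'],c['mtx'],c['D'])[0].reshape(-1,2)
def at(c,px,z):
    px=np.atleast_2d(np.array(px,float)); u=cv2.undistortPoints(px.reshape(-1,1,2),c['mtx'],c['D']).reshape(-1,2)
    R=cv2.Rodrigues(c['rvec'])[0]; o=-R.T@np.ravel(c['tvec']); d=np.c_[u,np.ones(len(u))]@R
    return o+d*((np.broadcast_to(z,len(u))-o[2])/d[:,2])[:,None]
def tri(cs,pxs):
    A=[];b=[]
    for c,p in zip(cs,pxs):
        o=at(c,[p],0.)[0]; q=at(c,[p],.1)[0]; d=(q-o)/np.linalg.norm(q-o); M=np.eye(3)-np.outer(d,d); A.append(M); b.append(M@o)
    A=np.vstack(A);b=np.hstack(b); x=np.linalg.lstsq(A,b,rcond=None)[0]; return x, np.abs(A@x-b).max()
E
python3 - <<'E'
from h import *
a=grab('scene','s0');b=grab('side','d0');w=grab('wrist','w0')
for n,c in (('s',a),('d',b),('w',w)):
    R=cv2.Rodrigues(c['rvec'])[0]; print(n,-R.T@np.ravel(c['tvec']),R[2],c['mtx'][0,0])
im=np.vstack([np.hstack([a['color'],b['color']])])[...,::-1]
print(readout.get_obs())
E
```

```text
pics
s [ 1.625778   -0.03348869  0.86850866] [-0.78540631  0.046854   -0.6172047 ] 497.2138012481674
d [0.59152829 0.91748508 0.7046742 ] [ 0.01807391 -0.82790363 -0.56057909] 401.94863725295
w [0.16094625 0.53068348 0.38346878] [ 0.2225499  -0.10151778 -0.96962141] 307.0230064232726
{'time_s': 0.15, 'qpos': array([ 1.08238158e+00,  3.00364477e-01,  1.52143677e+00, -3.64563806e-06,
        1.32070340e+00, -6.66045359e-02]), 'joint_vel': array([ 0.00164814, -0.00196307, -0.00175262, -0.00143578, -0.00039876,
        0.0001742 ]), 'tau': array([-1.60607783e-04, -5.31961977e+01, -3.52822208e+01,  7.07860873e-02,
        2.36075063e-02, -4.09811253e-05]), 'ee_pos': array([0.22508792, 0.50161096, 0.20500587]), 'eef_rot': array([-3.14068244e+00, -5.71747080e-05,  2.71978332e+00]), 'force': array([ 0.52896787, -0.10713005, -0.00509637]), 'moment': array([ 0.00671874, -0.02929166,  0.03045193]), 'grip_width': 0.0941058354288739}
```

View pics/s0.png

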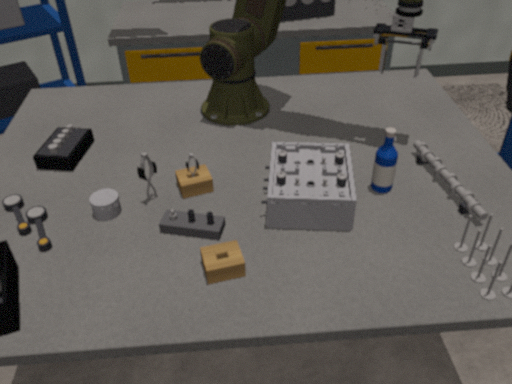

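View pics/d0.png

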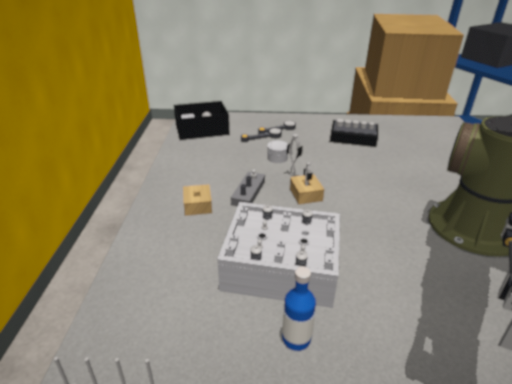

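```bash
python3 - <<'E'
from h import *
a=load('s0')['color'];b=load('d0')['color']
f=lambda im,x0,y0,x1,y1,w,h:cv2.resize(im[y0:y1,x0:x1,::-1],(w,h),interpolation=cv2.INTER_CUBIC)
top=np.hstack([f(a,135,145,235,245,400,400-100),f(a,260,135,360,235,400,300)])
bot=np.hstack([f(b,225,135,345,225,400,300),f(b,215,200,345,298,400,300)])
cv2.imwrite('pics/crop1.png',np.vstack([top,bot]))
E
```

```text
(no output)
```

View pics/crop1.png

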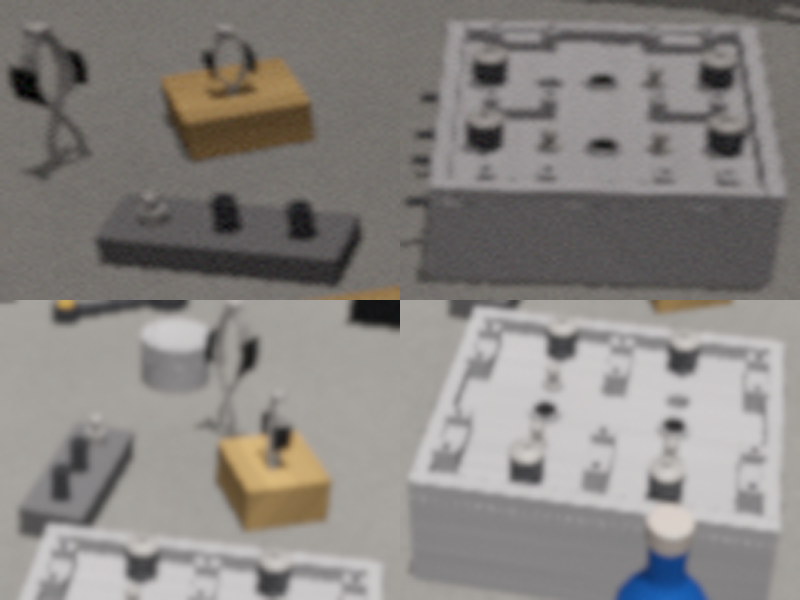

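```bash
cat >> h.py <<'E'
from scipy.optimize import least_squares
def fit(cs,pxs,loc,x0):
    "pose x,y,yaw of a body from pixel lists (per camera) of local points"
    loc=np.array(loc,float)
    def W(p): c,s=np.cos(p[2]),np.sin(p[2]); return np.c_[p[0]+c*loc[:,0]-s*loc[:,1],p[1]+s*loc[:,0]+c*loc[:,1],loc[:,2]]
    r=least_squares(lambda p:np.hstack([(proj(c,W(p))-np.array(x)).ravel() for c,x in zip(cs,pxs)]),x0)
    return r.x, np.abs(r.fun).max()
E
python3 - <<'E'
from h import *
a=load('s0');b=load('d0')
A1=lambda L:[(135+x/4,145+y/3) for x,y in L]; A2=lambda L:[(260+(x-400)/4,135+y/3) for x,y in L]
B1=lambda L:[(225+x/3.333,135+(y-300)/3.333) for x,y in L]; B2=lambda L:[(215+(x-400)/3.077,200+(y-300)/3.061) for x,y in L]
# order: (-x,-y),(-x,+y),(+x,+y),(+x,-y)
q=lambda X,Y,z:[(-X,-Y,z),(-X,Y,z),(X,Y,z),(X,-Y,z)]
print('head',fit([a,b],[A2([(448,22),(755,28),(783,190),(432,188)]),B2([(783,342),(770,525),(412,480),(475,310)])],q(.13,.11,.107),[.5,.1,0]))
print('stand',fit([a,b],[A1([(163,77),(283,60),(313,108),(190,130)]),B1([(300,432),(328,475),(243,490),(218,442)])],q(.04,.045,.045),[.4,-.2,0]))
print('rack',fit([a],[A1([(128,195),(360,213),(345,262),(98,240)])],q(.03,.08,.03),[.5,-.2,0]))
print('heel',tri([a,b],[A1([(235,30)])[0],B1([(278,397)])[0]]),'ball',tri([a,b],[A1([(150,195)])[0],B1([(97,418)])[0]]))
bo=B2([(678,402)])[0]; print('bore',at(b,[bo],.085))
E
```

```text
head (array([ 0.55079609,  0.18443772, -0.14940566]), np.float64(2.9369922350016964))
stand (array([ 0.46809424, -0.1351836 ,  0.24963173]), np.float64(2.0807928003269467))
rack (array([ 0.64585161, -0.13596527, -0.25348337]), np.float64(0.8092090818355473))
heel (array([ 0.46813606, -0.1295221 ,  0.11535614]), np.float64(0.00016728970856005887)) ball (array([ 0.6310267 , -0.18568635,  0.05696508]), np.float64(0.0004621161976963162))
bore [[0.49383955 0.15736118 0.085     ]]
```

arm_command(
  increments=[
    {"slide": [0.01, -0.01, 0.05], "yaw": -0.18, "gripper": 0.7},
    {"slide": [0.03, -0.06, 0.075], "yaw": -0.36, "gripper": 0.7},
    {"slide": [0.05, -0.12, 0.075], "yaw": -0.55, "gripper": 0.7},
    {"slide": [0.08, -0.18, 0.075], "yaw": -0.74, "gripper": 0.7},
    {"slide": [0.1, -0.24, 0.075], "yaw": -0.92, "gripper": 0.7},
    {"slide": [0.12, -0.3, 0.075], "yaw": -1.1, "gripper": 0.7},
    {"slide": [0.145, -0.36, 0.075], "yaw": -1.29, "gripper": 0.7},
    {"slide": [0.17, -0.42, 0.075], "yaw": -1.47, "gripper": 0.7},
  ],
  grip_force=20,
)

```text
time_s: 1.15
ee_pos: [0.3909, 0.0907, 0.2806]
eef_rot: [3.141, -0.0, 1.244]
force: [0.3, 1.3, 0.0]
grip_width: 0.0659
```

arm_command(
  increments=[
    {"slide": [0.015, -0.055, 0], "yaw": -0.18},
    {"slide": [0.03, -0.11, 0], "yaw": -0.36},
    {"slide": [0.05, -0.16, 0], "yaw": -0.55},
    {"slide": [0.073, -0.21, -0.03], "yaw": -0.74},
    {"slide": [0.073, -0.21, -0.06], "yaw": -0.92},
    {"slide": [0.073, -0.21, -0.08], "yaw": -1.0},
    {"slide": [0.073, -0.21, -0.08], "yaw": -1.0},
    {"slide": [0.073, -0.21, -0.08], "yaw": -1.0},
  ],
)

```text
invalid input
```

```bash
python3 - <<'E'
from h import *
w=grab('wrist','w1'); o=readout.get_obs(); print(o['ee_pos'],o['eef_rot'],o['force'],o['grip_width'])
im=cv2.resize(w['color'][...,::-1],(768,576),interpolation=cv2.INTER_CUBIC); cv2.imwrite('pics/w1b.png',im)
E
```

```text
[0.39283938 0.08502553 0.28033491] [3.14069124e+00 1.42182550e-03 1.22917702e+00] [ 1.319594   -2.4041367  -0.15842698] 0.0658939075206118
```

View pics/w1b.png

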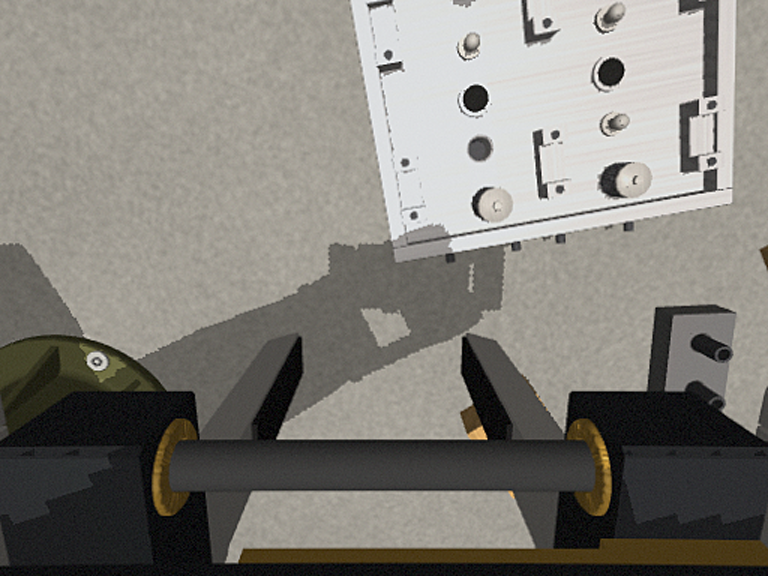

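The wrist view shows the head: the empty bore is at (480,148) in the enlarged picture, with its springs at (493,204) and (627,180). The second move was refused, so I'm resending it with every field filled in.

```bash
python3 - <<'E'
from h import *
w=load('w1'); s=1/1.5
print('bore',at(w,[(480*s,148*s)],.085),'tcp px',proj(w,[(.393,.085,.28),(.393,.085,.08)])/s)
print('springs top',at(w,[(496*s,205*s),(633*s,180*s)],.122), 'plug',at(w,[(475*s,99*s),(609*s,73*s)],.089))
# head-local: springs (-.05,-.065),(+.05?)
E
```

```text
bore [[0.49352947 0.15406628 0.085     ]] tcp px [[389.61007965 364.43358747]
 [385.27576911 270.74960931]]
springs top [[0.48600139 0.11307463 0.122     ]
 [0.58183704 0.09864041 0.122     ]] plug [[0.4984896  0.18886119 0.089     ]
 [0.59608212 0.17396312 0.089     ]]
```

arm_command(
  increments=[
    {"slide": [0.015, -0.055, 0], "yaw": -0.18, "gripper": 0.7},
    {"slide": [0.03, -0.11, 0], "yaw": -0.36, "gripper": 0.7},
    {"slide": [0.05, -0.16, 0], "yaw": -0.55, "gripper": 0.7},
    {"slide": [0.073, -0.21, -0.03], "yaw": -0.74, "gripper": 0.7},
    {"slide": [0.073, -0.21, -0.06], "yaw": -0.92, "gripper": 0.7},
    {"slide": [0.073, -0.21, -0.08], "yaw": -1.0, "gripper": 0.7},
    {"slide": [0.073, -0.21, -0.08], "yaw": -1.0, "gripper": 0.7},
    {"slide": [0.073, -0.21, -0.08], "yaw": -1.0, "gripper": 0.7},
  ],
)

```text
time_s: 2.2
ee_pos: [0.464, -0.1173, 0.2014]
eef_rot: [3.141, -0.001, 0.252]
force: [0.6, -0.2, 0.3]
grip_width: 0.0654
```

```bash
python3 - <<'E'
from h import *
w=grab('wrist','w2'); o=readout.get_obs(); print(o['ee_pos'],o['eef_rot'],o['force'],o['grip_width'])
im=cv2.resize(w['color'][...,::-1],(768,576),interpolation=cv2.INTER_CUBIC); cv2.imwrite('pics/w2b.png',im)
E
```

```text
[ 0.4640533  -0.11734772  0.20152317] [ 3.14076099e+00 -1.32031452e-03  2.51737891e-01] [ 0.19125152 -0.18327132 -0.35863937] 0.065847586474631
```

View pics/w2b.png

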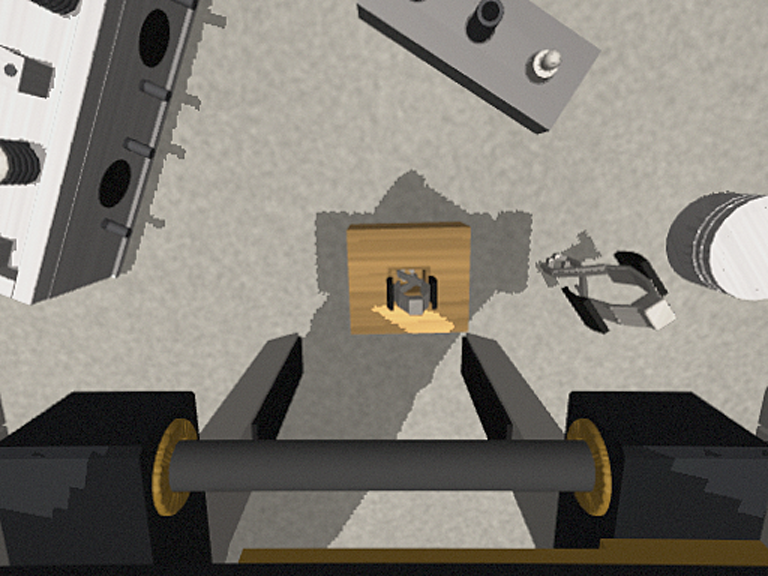

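```bash
python3 - <<'E'
from h import *
w=load('w2'); s=1/1.5
S=lambda L:[(x*s,y*s) for x,y in L]
print(fit([w],[S([(350,333),(468,332),(470,225),(347,227)])],[(-.04,.045,.045),(-.04,-.045,.045),(.04,-.045,.045),(.04,.045,.045)],[.468,-.13,.25]))
print('heel',at(w,S([(413,306)]),.115)); g=at(w,S([(390,294),(433,293)]),.077);print('grips',g,g.mean(0),np.linalg.norm(g[0]-g[1]),np.arctan2(*(g[1]-g[0])[:2]))
print('pocket',at(w,S([(389,270),(429,270)]),.045))
print('ball',at(w,S([(547,64)]),.055),'sh',at(w,S([(545,70)]),.042),'tri',tri([load('s0'),load('d0'),w],[(135+150/4,145+197/3),(225+97/3.333,135+(422-300)/3.333),S([(547,64)])[0]]))
print(tri([load('s0'),load('d0'),w],[(135+235/4,145+30/3),(225+278/3.333,135+97/3.333),S([(413,306)])[0]]))
E
```

```text
(array([ 0.4662656 , -0.13823668,  0.26777358]), np.float64(0.7319463094789285))
heel [[ 0.46586772 -0.13673556  0.115     ]]
grips [[ 0.4605539  -0.12470185  0.077     ]
 [ 0.46849649 -0.15274894  0.077     ]] [ 0.46452519 -0.13872539  0.077     ] 0.029150032457854406 2.865630411884529
pocket [[ 0.47047457 -0.12197719  0.045     ]
 [ 0.47785415 -0.15064601  0.045     ]]
ball [[ 0.62789797 -0.18548909  0.055     ]] sh [[ 0.62792902 -0.18887248  0.042     ]] tri (array([ 0.62961632, -0.18609032,  0.05271639]), np.float64(0.0017287855962840881))
(array([ 0.46666275, -0.13306954,  0.11422399]), np.float64(0.003674123533536411))
```

arm_command(
  increments=[
    {"slide": [0.002, -0.02, -0.03], "yaw": 0.016, "gripper": 0.65},
    {"slide": [0.002, -0.02, -0.06], "yaw": 0.016, "gripper": 0.65},
    {"slide": [0.002, -0.02, -0.06], "yaw": 0.016, "gripper": 0.65},
    {"slide": [0.002, -0.02, -0.06], "yaw": 0.016, "gripper": 0.65},
  ],
  grip_force=40,
)

```text
time_s: 2.75
ee_pos: [0.4663, -0.1374, 0.1421]
eef_rot: [3.14, -0.002, 0.267]
force: [-0.3, -0.5, 0.5]
grip_width: 0.0611
```

```bash
python3 - <<'E'
from h import *
w=grab('wrist','w3'); d=grab('side','d3'); o=readout.get_obs(); print(o['ee_pos'],o['eef_rot'],o['force'],o['grip_width'])
im=cv2.resize(w['color'][120:300,170:350,::-1],(540,540),interpolation=cv2.INTER_CUBIC); cv2.imwrite('pics/w3b.png',im)
E
```

```text
[ 0.46634294 -0.13741113  0.1419929 ] [ 3.14021516e+00 -1.93845502e-03  2.66442557e-01] [ 0.02912446 -0.45986592 -0.07703467] 0.061069244294100856
```

View pics/w3b.png

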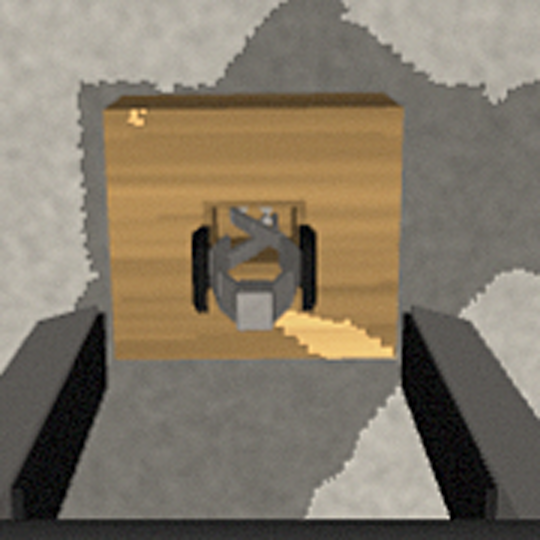

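Tongs are centred between the fingers: grips at crop x 201 and 308, fingers at 105 and 402. Next I'll check the fore-aft position numerically.

```bash
python3 - <<'E'
from h import *
w=load('w3'); S=lambda L:[(170+x/3,120+y/3) for x,y in L]
print('heel',at(w,S([(255,310)]),.115)); g=at(w,S([(201,270),(308,269)]),.077);print('grips',g.mean(0))
print(fit([w],[S([(112,359),(398,359),(403,108),(105,110)])],[(-.04,.045,.045),(-.04,-.045,.045),(.04,-.045,.045),(.04,.045,.045)],[.468,-.13,.25]))
c,s_=np.cos(.267),np.sin(.267); base=np.array([.4663,-.1374])
for z in (.089,.065): # predicted grip top/bottom corners if centred at base
  print(z,[(round(3*(p[0]-170)),round(3*(p[1]-120))) for p in proj(w,[(base[0]+c*x-s_*y,base[1]+s_*x+c*y,z) for x in(-.009,.009) for y in(-.017,.017)])])
E
```

```text
heel [[ 0.46595002 -0.13840679  0.115     ]]
grips [ 0.46460377 -0.13880332  0.077     ]
(array([ 0.46513609, -0.13879348,  0.2706281 ]), np.float64(0.7771883495790917))
0.089 [(315, 308), (187, 308), (317, 242), (186, 242)]
0.065 [(310, 281), (193, 281), (311, 220), (192, 221)]
```

arm_command(
  increments=[
    {"slide": [-0.001, -0.001, -0.04], "gripper": 0.6},
    {"slide": [-0.001, -0.001, -0.07], "gripper": 0.55},
    {"slide": [-0.001, -0.001, -0.083], "gripper": 0.5},
    {"slide": [-0.001, -0.001, -0.083], "gripper": 0.4},
    {"slide": [-0.001, -0.001, -0.083], "gripper": 0.315},
    {"slide": [-0.001, -0.001, -0.083], "gripper": 0.315},
    {"slide": [-0.001, -0.001, -0.083], "gripper": 0.315},
    {"slide": [-0.001, -0.001, -0.083], "gripper": 0.315},
  ],
)

```text
invalid input
```

arm_command(
  increments=[
    {"slide": [0, 0, 0], "gripper": 0.315},
    {"slide": [0, 0, 0.03], "gripper": 0.315},
    {"slide": [0, 0, 0.06], "gripper": 0.315},
    {"slide": [0, 0, 0.09], "gripper": 0.315},
    {"slide": [0, 0, 0.09], "gripper": 0.315},
    {"slide": [0, 0, 0.09], "gripper": 0.315},
  ],
)

```text
invalid input
```

```bash
python3 - <<'E'
from h import *
w=grab('wrist','w4'); d=grab('side','d4');s=grab('scene','s4'); o=readout.get_obs(); print(o['ee_pos'],o['eef_rot'],o['force'],o['grip_width'])
f=lambda c,P,r,S:(lambda p:cv2.resize(c['color'][max(0,int(p[1])-r):int(p[1])+r,int(p[0])-r:int(p[0])+r,::-1],(S,S),interpolation=cv2.INTER_CUBIC))(proj(c,P)[0])
P=o['ee_pos']
cv2.imwrite('pics/m4.png',np.hstack([f(s,P,35,400),f(d,P,35,400)]))
for c in (s,d): print(proj(c,P))
E
```

```text
[ 0.4659672  -0.13738665  0.1412582 ] [ 3.14083362e+00 -1.03282013e-03  2.66100183e-01] [-0.09483486 -0.20643138 -0.33147845] 0.06124219461686867
[[189.92034159 146.70021554]]
[[309.62948681 155.19784895]]
```

View pics/m4.png

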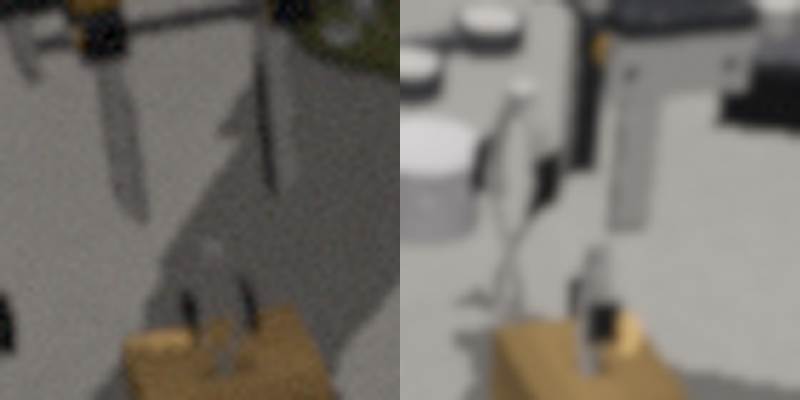

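Refused again because yaw is needed in every row. The view shows the fingers straddling the tongs as planned.

arm_command(
  increments=[
    {"slide": [-0.001, -0.001, -0.04], "yaw": 0, "gripper": 0.6},
    {"slide": [-0.001, -0.001, -0.07], "yaw": 0, "gripper": 0.55},
    {"slide": [-0.001, -0.001, -0.083], "yaw": 0, "gripper": 0.5},
    {"slide": [-0.001, -0.001, -0.083], "yaw": 0, "gripper": 0.4},
    {"slide": [-0.001, -0.001, -0.083], "yaw": 0, "gripper": 0.315},
    {"slide": [-0.001, -0.001, -0.083], "yaw": 0, "gripper": 0.315},
    {"slide": [-0.001, -0.001, -0.083], "yaw": 0, "gripper": 0.315},
    {"slide": [-0.001, -0.001, -0.083], "yaw": 0, "gripper": 0.315},
  ],
)

```text
time_s: 4.0
ee_pos: [0.4652, -0.1386, 0.0583]
eef_rot: [3.141, -0.001, 0.266]
force: [0.8, -1.0, 6.6]
grip_width: 0.0295
```

arm_command(
  increments=[
    {"slide": [0, 0, 0], "yaw": 0, "gripper": 0.315},
    {"slide": [0, 0, 0], "yaw": 0, "gripper": 0.315},
  ],
)

```text
time_s: 4.25
ee_pos: [0.4652, -0.1386, 0.0583]
eef_rot: [3.141, -0.001, 0.266]
force: [0.1, -0.5, 6.4]
grip_width: 0.0298
```

arm_command(
  increments=[
    {"slide": [0, 0, 0.005], "yaw": 0, "gripper": 0.315},
    {"slide": [0, 0, 0.03], "yaw": 0, "gripper": 0.315},
    {"slide": [0, 0, 0.06], "yaw": 0, "gripper": 0.315},
    {"slide": [0, 0, 0.09], "yaw": 0, "gripper": 0.315},
    {"slide": [0, 0, 0.09], "yaw": 0, "gripper": 0.315},
    {"slide": [0, 0, 0.09], "yaw": 0, "gripper": 0.315},
  ],
)

```text
time_s: 5.0
ee_pos: [0.4642, -0.1382, 0.1465]
eef_rot: [-3.141, 0.001, 0.266]
force: [0.5, -0.2, -1.2]
grip_width: 0.0298
```

```bash
python3 - <<'E'
from h import *
o=readout.get_obs(); print(o['ee_pos'],o['eef_rot'],o['force'],o['grip_width'])
E
```

```text
[ 0.46419921 -0.13821152  0.1464968 ] [-3.14087977e+00  1.00411671e-03  2.65764152e-01] [ 0.48282663 -0.15013843 -1.2379814 ] 0.029754526803033424
```

arm_command(
  increments=[
    {"slide": [0.05, -0.01, 0], "yaw": 0, "gripper": 0.315},
    {"slide": [0.1, -0.03, 0], "yaw": 0, "gripper": 0.315},
    {"slide": [0.145, -0.048, 0], "yaw": 0, "gripper": 0.315},
    {"slide": [0.165, -0.048, -0.01], "yaw": 0, "gripper": 0.315},
    {"slide": [0.165, -0.048, -0.018], "yaw": 0, "gripper": 0.315},
    {"slide": [0.165, -0.048, -0.018], "yaw": 0, "gripper": 0.315},
    {"slide": [0.165, -0.048, -0.018], "yaw": 0, "gripper": 0.315},
  ],
)

```text
time_s: 5.88
ee_pos: [0.6291, -0.1864, 0.1299]
eef_rot: [3.141, -0.0, 0.266]
force: [0.2, 0.5, 0.4]
grip_width: 0.0299
```

```bash
python3 - <<'E'
from h import *
w=grab('wrist','w5'); d=grab('side','d5');s=grab('scene','s5'); o=readout.get_obs(); P=o['ee_pos']; print(P,o['eef_rot'],o['force'],o['grip_width'])
def f(c,p,r,S): 
  p=np.round(p).astype(int);print(p-r, S/2/r); return cv2.resize(c['color'][p[1]-r:p[1]+r,p[0]-r:p[0]+r,::-1],(S,S),interpolation=cv2.INTER_CUBIC)
J=P-[0,0,.045]
cv2.imwrite('pics/m5.png',np.hstack([f(w,proj(w,J)[0],40,400),np.vstack([f(s,proj(s,J)[0],20,200),f(d,proj(d,J)[0],20,200)]),]))
for c in (w,s,d): print(proj(c,[P-[0,0,.0493],(.629,-.186,.058),(.629,-.186,.042)]))
E
```

```text
[ 0.62953337 -0.18642468  0.13020604] [ 3.14101517e+00 -8.08881812e-04  2.65730678e-01] [-0.05311131  0.06527002 -0.65866125] 0.02992521869201043
[214 174] 5.0
[151 181] 5.0
[235 142] 5.0
[[254.09997365 212.69759812]
 [253.43801068 205.13031895]
 [253.46666802 200.26819385]]
[[171.21070319 202.60156653]
 [172.49666341 209.40882929]
 [173.25454264 214.17230409]]
[[254.73368631 163.54585392]
 [254.85506349 169.91921629]
 [254.82544571 174.2461311 ]]
```

View pics/m5.png

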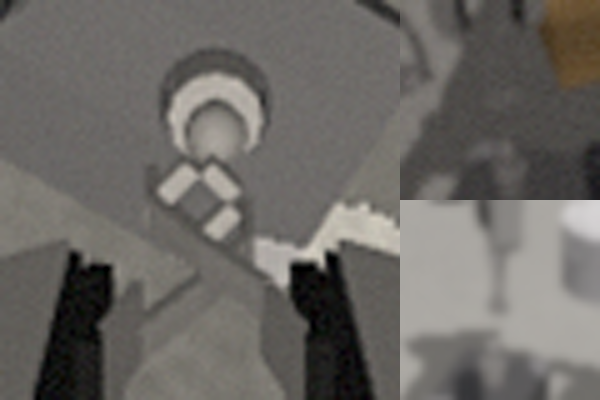

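```bash
python3 - <<'E'
from h import *
w=load('w5'); S=lambda x,y:(214+x/5,174+y/5)
for n,p,z in (('ball',S(215,129),.0535),('shoulder',S(216,115),.042),('hole',S(215,102),.030),('jawcentre',S(202,202),.0845)): print(n,at(w,[p],z))
# auto: hole dark ring / bright shoulder segmentation
g=cv2.cvtColor(w['color'],cv2.COLOR_RGB2GRAY)[174:206,240:275]; m=(g>165).astype(np.uint8); n,l,st,ce=cv2.connectedComponentsWithStats(m)
print([(st[i],ce[i]+[240,174]) for i in range(1,n) if st[i][4]>15])
E
```

```text
ball [[ 0.63316047 -0.18803209  0.0535    ]]
shoulder [[ 0.6328009  -0.18843167  0.042     ]]
hole [[ 0.63224868 -0.18851767  0.03      ]]
jawcentre [[ 0.62935783 -0.18670813  0.0845    ]]
[(array([ 8, 15, 18, 14, 85], dtype=int32), array([256.4       , 193.75294118]))]
```

arm_command(
  increments=[
    {"slide": [0.003, -0.002, 0], "yaw": 0, "gripper": 0.28},
    {"slide": [0.003, -0.002, 0], "yaw": 0, "gripper": 0.255},
    {"slide": [0.003, -0.002, 0], "yaw": 0, "gripper": 0.255},
    {"slide": [0.003, -0.002, 0], "yaw": 0, "gripper": 0.255},
    {"slide": [0.003, -0.002, 0], "yaw": 0, "gripper": 0.255},
  ],
  grip_force=45,
)

```text
time_s: 6.65
ee_pos: [0.6326, -0.1884, 0.1294]
eef_rot: [-3.142, 0.0, 0.266]
force: [-0.4, 0.4, -1.2]
grip_width: 0.0246
```

```bash
python3 - <<'E'
from h import *
w=grab('wrist','w6');  o=readout.get_obs(); P=o['ee_pos']; print(P,o['eef_rot'],o['force'],o['grip_width'])
cv2.imwrite('pics/m6.png',cv2.resize(w['color'][174:254,214:294,::-1],(480,480),interpolation=cv2.INTER_CUBIC))
E
```

```text
[ 0.63265494 -0.18833543  0.12943641] [-3.14155193e+00  5.65242411e-06  2.65805258e-01] [-0.29297302  0.48564298 -0.65696248] 0.024726215744304197
```

View pics/m6.png

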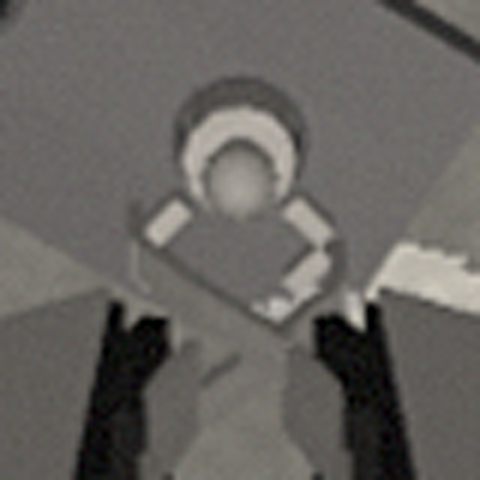

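Jaws are open at about (238,245), and the ball at (239,178) is in line with them. Descending.

arm_command(
  increments=[
    {"slide": [0, 0, 0], "yaw": 0, "gripper": 0.248},
    {"slide": [0, 0, -0.01], "yaw": 0, "gripper": 0.248},
    {"slide": [0, 0, -0.02], "yaw": 0, "gripper": 0.248},
    {"slide": [0, 0, -0.025], "yaw": 0, "gripper": 0.248},
    {"slide": [0, 0, -0.025], "yaw": 0, "gripper": 0.248},
  ],
)

```text
time_s: 7.32
ee_pos: [0.6325, -0.1883, 0.1038]
eef_rot: [-3.141, 0.001, 0.266]
force: [-0.7, 0.3, -0.7]
grip_width: 0.0241
```

arm_command(
  increments=[
    {"slide": [0, 0, -0.005], "yaw": 0, "gripper": 0.248},
    {"slide": [0, 0, -0.009], "yaw": 0, "gripper": 0.248},
    {"slide": [0, 0, -0.0115], "yaw": 0, "gripper": 0.248},
    {"slide": [0, 0, -0.0115], "yaw": 0, "gripper": 0.248},
    {"slide": [0, 0, -0.0115], "yaw": 0, "gripper": 0.248},
  ],
)

```text
time_s: 7.95
ee_pos: [0.6327, -0.1884, 0.0931]
eef_rot: [3.141, -0.0, 0.266]
force: [0.6, 0.3, -1.4]
grip_width: 0.024
```

arm_command(
  increments=[
    {"slide": [0, 0, -0.001], "yaw": 0, "gripper": 0.248},
    {"slide": [0, 0, -0.001], "yaw": 0, "gripper": 0.248},
    {"slide": [0, 0, -0.001], "yaw": 0, "gripper": 0.28},
    {"slide": [0, 0, -0.001], "yaw": 0, "gripper": 0.315},
    {"slide": [0, 0, -0.001], "yaw": 0, "gripper": 0.315},
    {"slide": [0, 0, -0.001], "yaw": 0, "gripper": 0.315},
    {"slide": [0, 0, -0.001], "yaw": 0, "gripper": 0.315},
  ],
)

```text
time_s: 8.82
ee_pos: [0.6327, -0.1884, 0.092]
eef_rot: [3.142, -0.0, 0.266]
force: [0.4, 0.3, -1.0]
grip_width: 0.0302
```

Lift 50 mm gently and look.

arm_command(
  increments=[
    {"slide": [0, 0, 0.005], "yaw": 0, "gripper": 0.315},
    {"slide": [0, 0, 0.015], "yaw": 0, "gripper": 0.315},
    {"slide": [0, 0, 0.03], "yaw": 0, "gripper": 0.315},
    {"slide": [0, 0, 0.05], "yaw": 0, "gripper": 0.315},
    {"slide": [0, 0, 0.065], "yaw": 0, "gripper": 0.315},
    {"slide": [0, 0, 0.065], "yaw": 0, "gripper": 0.315},
    {"slide": [0, 0, 0.065], "yaw": 0, "gripper": 0.315},
    {"slide": [0, 0, 0.065], "yaw": 0, "gripper": 0.315},
  ],
)

```text
time_s: 9.82
ee_pos: [0.6324, -0.1883, 0.1561]
eef_rot: [-3.141, 0.001, 0.266]
force: [-0.7, -0.2, -1.6]
grip_width: 0.0298
```

```bash
python3 - <<'E'
from h import *
w=grab('wrist','w7'); d=grab('side','d7');s=grab('scene','s7'); o=readout.get_obs(); P=o['ee_pos']; print(P,o['eef_rot'],o['force'],o['grip_width'])
def f(c,p,r,S): 
  p=np.round(p).astype(int);print(p-r, S/2/r); return cv2.resize(c['color'][p[1]-r:p[1]+r,p[0]-r:p[0]+r,::-1],(S,S),interpolation=cv2.INTER_CUBIC)
J=P-[0,0,.055]
cv2.imwrite('pics/m7.png',np.hstack([f(w,proj(w,J)[0],40,400),np.vstack([f(s,proj(s,J)[0],25,300),f(d,proj(d,J)[0],25,300)])[:400] if 0 else np.hstack([f(s,proj(s,J)[0],25,400)[:,100:300],f(d,proj(d,J)[0],25,400)[:,100:300]])]))
E
```

```text
[ 0.63256005 -0.1883157   0.15651272] [-3.14121253e+00  4.86253894e-04  2.65831094e-01] [-0.33342932 -0.06568938 -1.14431946] 0.029817405482293367
[214 171] 5.0
[144 172] 8.0
[229 132] 8.0
```

View pics/m7.png

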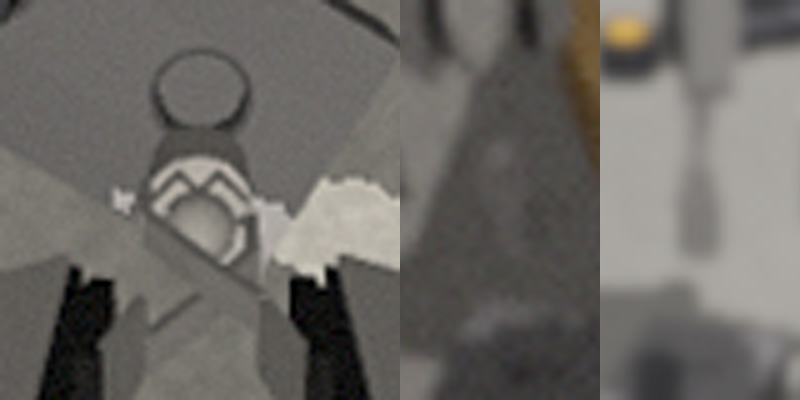

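Adjuster is held upright in the jaws, with its empty hole at (200,88) in the crop. Moving near the bore to look.

arm_command(
  increments=[
    {"slide": [0, 0, 0.03], "yaw": 0, "gripper": 0.315},
    {"slide": [-0.01, 0.03, 0.07], "yaw": 0, "gripper": 0.315},
    {"slide": [-0.03, 0.07, 0.075], "yaw": 0, "gripper": 0.315},
    {"slide": [-0.055, 0.12, 0.075], "yaw": 0, "gripper": 0.315},
    {"slide": [-0.08, 0.17, 0.075], "yaw": 0, "gripper": 0.315},
    {"slide": [-0.105, 0.22, 0.075], "yaw": 0, "gripper": 0.315},
    {"slide": [-0.13, 0.27, 0.075], "yaw": 0, "gripper": 0.315},
    {"slide": [-0.155, 0.31, 0.075], "yaw": 0, "gripper": 0.315},
  ],
)

```text
time_s: 10.98
ee_pos: [0.4766, 0.1233, 0.232]
eef_rot: [-3.142, -0.0, 0.266]
force: [0.2, 0.9, -0.5]
grip_width: 0.0299
```

arm_command(
  increments=[
    {"slide": [-0.015, 0.015, 0], "yaw": 0, "gripper": 0.315},
    {"slide": [-0.022, 0.023, -0.015], "yaw": 0, "gripper": 0.315},
    {"slide": [-0.022, 0.023, -0.025], "yaw": 0, "gripper": 0.315},
    {"slide": [-0.022, 0.023, -0.025], "yaw": 0, "gripper": 0.315},
    {"slide": [-0.022, 0.023, -0.025], "yaw": 0, "gripper": 0.315},
  ],
)

```text
time_s: 11.6
ee_pos: [0.4562, 0.144, 0.2069]
eef_rot: [3.142, 0.0, 0.265]
force: [0.9, 0.5, -0.9]
grip_width: 0.0298
```

```bash
python3 - <<'E'
from h import *
w=grab('wrist','w8'); o=readout.get_obs(); P=o['ee_pos']; print(P,o['eef_rot'],o['force'],o['grip_width'])
p=proj(w,[(.4945,.156,.085)])[0];print('pred bore',p)
x0,y0=int(p[0])-55,max(0,int(p[1])-45); print(x0,y0)
cv2.imwrite('pics/m8.png',cv2.resize(w['color'][y0:y0+115,x0:x0+130,::-1],(650,575),interpolation=cv2.INTER_CUBIC))
w7=load('w7'); print('adj rel TCP at w7', at(w7,[(214+205/5,171+222/5)],.118)-[.63256,-.18832,.1565])
E
```

```text
[0.45613029 0.14414678 0.20708874] [ 3.14155178e+00 -2.24862509e-04  2.64925455e-01] [ 0.49845867 -0.71987439 -1.85090512] 0.02959474867312557
pred bore [252.31740437 151.33565969]
197 106
adj rel TCP at w7 [[ 0.00158973 -0.00031408 -0.0385    ]]
```

View pics/m8.png

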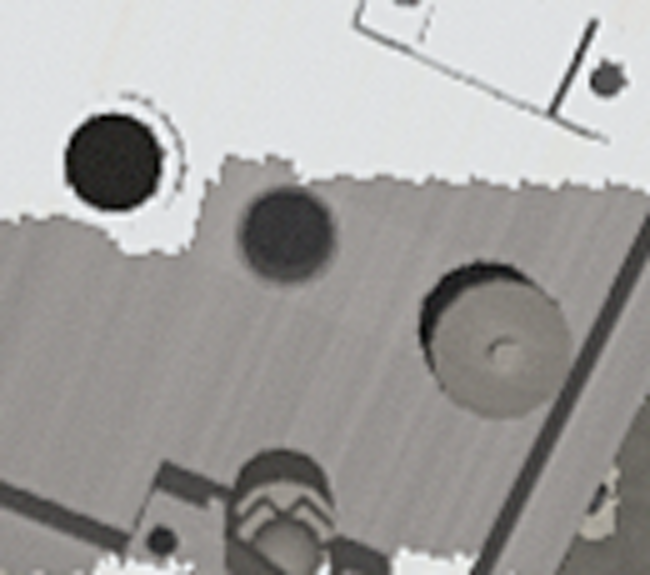

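```bash
python3 - <<'E'
from h import *
w=load('w8'); S=lambda x,y:(197+x/5,106+y/5); P=np.array([.45613,.14415,.20709])
B=at(w,[S(287,235)],.085)[0]; print('bore',B)
t=np.linspace(0,2*np.pi,72)
for dx,dy in((0,0),(.001,0),(.001,-.001)):
  for z in(-.0755,-.0495):
    r=.0085; q=proj(w,np.c_[P[0]+dx+r*np.cos(t),P[1]+dy+r*np.sin(t),np.full(72,P[2]+z)]); q=(q-[197,106])*5
    print(dx,dy,z,'x',q[:,0].min().round(),q[:,0].max().round(),'y',q[:,1].min().round(),q[:,1].max().round())
print('delta bore-TCP',B-P)
E
```

```text
bore [0.49347508 0.15362197 0.085     ]
0 0 -0.0755 x 234.0 333.0 y 442.0 537.0
0 0 -0.0495 x 229.0 338.0 y 482.0 587.0
0.001 0 -0.0755 x 236.0 335.0 y 436.0 532.0
0.001 0 -0.0495 x 230.0 340.0 y 476.0 581.0
0.001 -0.001 -0.0755 x 241.0 340.0 y 438.0 533.0
0.001 -0.001 -0.0495 x 237.0 346.0 y 478.0 583.0
delta bore-TCP [ 0.03734508  0.00947197 -0.12209   ]
```

Bore at (287,235) in the crop gives (0.4935, 0.1536), which agrees with the earlier wrist fix. Going above it and then down gently.

arm_command(
  increments=[
    {"slide": [0.02, 0.005, 0], "yaw": 0, "gripper": 0.315},
    {"slide": [0.0375, 0.0095, 0], "yaw": 0, "gripper": 0.315},
    {"slide": [0.0375, 0.0095, -0.015], "yaw": 0, "gripper": 0.315},
    {"slide": [0.0375, 0.0095, -0.03], "yaw": 0, "gripper": 0.315},
    {"slide": [0.0375, 0.0095, -0.038], "yaw": 0, "gripper": 0.315},
    {"slide": [0.0375, 0.0095, -0.04], "yaw": 0, "gripper": 0.315},
    {"slide": [0.0375, 0.0095, -0.04], "yaw": 0, "gripper": 0.315},
  ],
)

```text
time_s: 12.52
ee_pos: [0.4932, 0.1541, 0.1672]
eef_rot: [3.142, -0.0, 0.266]
force: [0.4, -0.5, -0.3]
grip_width: 0.0302
```

arm_command(
  increments=[
    {"slide": [0, 0, -0.002], "yaw": 0, "gripper": 0.315},
    {"slide": [0, 0, -0.004], "yaw": 0, "gripper": 0.315},
    {"slide": [0, 0, -0.006], "yaw": 0, "gripper": 0.315},
    {"slide": [0, 0, -0.008], "yaw": 0, "gripper": 0.315},
    {"slide": [0, 0, -0.009], "yaw": 0, "gripper": 0.315},
    {"slide": [0, 0, -0.009], "yaw": 0, "gripper": 0.315},
  ],
)

```text
time_s: 13.28
ee_pos: [0.4932, 0.1541, 0.1579]
eef_rot: [3.142, 0.0, 0.266]
force: [-0.3, -0.6, -1.8]
grip_width: 0.03
```

arm_command(
  increments=[
    {"slide": [0, 0, -0.001], "yaw": 0, "gripper": 0.315},
    {"slide": [0, 0, -0.002], "yaw": 0, "gripper": 0.315},
    {"slide": [0, 0, -0.003], "yaw": 0, "gripper": 0.315},
    {"slide": [0, 0, -0.004], "yaw": 0, "gripper": 0.315},
    {"slide": [0, 0, -0.005], "yaw": 0, "gripper": 0.315},
    {"slide": [0, 0, -0.005], "yaw": 0, "gripper": 0.315},
  ],
)

```text
time_s: 14.02
ee_pos: [0.4931, 0.1541, 0.1529]
eef_rot: [-3.142, 0.0, 0.266]
force: [-1.1, -1.0, -1.2]
grip_width: 0.0302
```

arm_command(
  increments=[
    {"slide": [0, 0, -0.001], "yaw": 0, "gripper": 0.308},
    {"slide": [0, 0, -0.002], "yaw": 0, "gripper": 0.303},
    {"slide": [0, 0, -0.003], "yaw": 0, "gripper": 0.303},
    {"slide": [0, 0, -0.004], "yaw": 0, "gripper": 0.303},
    {"slide": [0, 0, -0.005], "yaw": 0, "gripper": 0.303},
    {"slide": [0, 0, -0.005], "yaw": 0, "gripper": 0.303},
  ],
)

```text
time_s: 14.78
ee_pos: [0.4931, 0.1541, 0.1479]
eef_rot: [-3.142, 0.0, 0.266]
force: [-0.9, 0.0, -0.7]
grip_width: 0.0287
```

arm_command(
  increments=[
    {"slide": [0, 0, -0.001], "yaw": 0, "gripper": 0.303},
    {"slide": [0, 0, -0.002], "yaw": 0, "gripper": 0.303},
    {"slide": [0, 0, -0.002], "yaw": 0, "gripper": 0.303},
  ],
)

```text
time_s: 15.15
ee_pos: [0.4931, 0.1542, 0.1459]
eef_rot: [-3.142, 0.0, 0.266]
force: [0.3, -0.2, -0.0]
grip_width: 0.029
```

arm_command(
  increments=[
    {"slide": [0, 0, -0.001], "yaw": 0, "gripper": 0.303},
    {"slide": [0, 0, -0.002], "yaw": 0, "gripper": 0.303},
    {"slide": [0, 0, -0.002], "yaw": 0, "gripper": 0.303},
  ],
)

```text
time_s: 15.52
ee_pos: [0.4931, 0.1541, 0.1439]
eef_rot: [-3.142, 0.0, 0.266]
force: [-0.1, -0.9, 1.6]
grip_width: 0.0291
```

arm_command(
  increments=[
    {"slide": [0, 0, -0.0005], "yaw": 0, "gripper": 0.303},
    {"slide": [0, 0, -0.001], "yaw": 0, "gripper": 0.303},
    {"slide": [0, 0, -0.001], "yaw": 0, "gripper": 0.303},
  ],
)

```text
time_s: 15.9
ee_pos: [0.4932, 0.1541, 0.1429]
eef_rot: [3.142, 0.0, 0.266]
force: [0.1, -1.1, 2.8]
grip_width: 0.029
```

arm_command(
  increments=[
    {"slide": [0, 0, -0.0005], "yaw": 0, "gripper": 0.303},
    {"slide": [0, 0, -0.0005], "yaw": 0, "gripper": 0.303},
  ],
)

```text
time_s: 16.15
ee_pos: [0.4931, 0.1541, 0.1424]
eef_rot: [-3.142, 0.0, 0.266]
force: [0.2, -0.2, 2.9]
grip_width: 0.0287
```

Steady drag of about 4 N over the carried weight. Continuing in small steps.

arm_command(
  increments=[
    {"slide": [0, 0, -0.0005], "yaw": 0, "gripper": 0.303},
    {"slide": [0, 0, -0.001], "yaw": 0, "gripper": 0.303},
    {"slide": [0, 0, -0.001], "yaw": 0, "gripper": 0.303},
  ],
)

```text
time_s: 16.52
ee_pos: [0.4931, 0.1541, 0.1414]
eef_rot: [-3.142, 0.0, 0.266]
force: [0.9, -0.2, 3.8]
grip_width: 0.0284
```

```bash
python3 - <<'E'
from h import *
o=readout.get_obs(); print(o['ee_pos'],o['force'],o['moment'],o['grip_width'])
E
```

```text
[0.49314379 0.15413058 0.14139628] [ 0.88362533 -0.17722126  3.75047381] [-0.10144321  0.10590977  0.02148635] 0.02844631351866895
```

arm_command(
  increments=[
    {"slide": [0, 0, -0.0005], "yaw": 0, "gripper": 0.306},
    {"slide": [0, 0, -0.001], "yaw": 0, "gripper": 0.306},
    {"slide": [0, 0, -0.001], "yaw": 0, "gripper": 0.306},
  ],
)

```text
time_s: 16.9
ee_pos: [0.4931, 0.1541, 0.1404]
eef_rot: [-3.142, 0.0, 0.266]
force: [0.1, -0.2, 3.0]
grip_width: 0.0292
```

arm_command(
  increments=[
    {"slide": [0, 0, -0.0005], "yaw": 0, "gripper": 0.306},
    {"slide": [0, 0, -0.0005], "yaw": 0, "gripper": 0.306},
  ],
)

```text
time_s: 17.15
ee_pos: [0.4931, 0.1541, 0.1399]
eef_rot: [3.142, 0.0, 0.266]
force: [0.2, -1.2, 2.4]
grip_width: 0.0293
```

arm_command(
  increments=[
    {"slide": [0, 0, -0.0005], "yaw": 0, "gripper": 0.306},
    {"slide": [0, 0, -0.001], "yaw": 0, "gripper": 0.306},
    {"slide": [0, 0, -0.001], "yaw": 0, "gripper": 0.306},
  ],
)

```text
time_s: 17.52
ee_pos: [0.4931, 0.1541, 0.1389]
eef_rot: [3.142, 0.0, 0.266]
force: [-0.6, -1.4, 3.6]
grip_width: 0.0289
```

arm_command(
  increments=[
    {"slide": [0, 0, -0.0005], "yaw": 0, "gripper": 0.306},
    {"slide": [0, 0, -0.0005], "yaw": 0, "gripper": 0.306},
  ],
)

```text
time_s: 17.77
ee_pos: [0.4931, 0.1541, 0.1384]
eef_rot: [-3.142, 0.0, 0.266]
force: [0.3, -0.6, 3.0]
grip_width: 0.029
```

arm_command(
  increments=[
    {"slide": [0, 0, -0.0005], "yaw": 0, "gripper": 0.306},
    {"slide": [0, 0, -0.0005], "yaw": 0, "gripper": 0.306},
  ],
)

```text
time_s: 18.02
ee_pos: [0.4932, 0.1541, 0.1379]
eef_rot: [3.142, 0.0, 0.266]
force: [0.3, -1.1, 3.1]
grip_width: 0.0291
```

arm_command(
  increments=[
    {"slide": [0, 0, -0.0005], "yaw": 0, "gripper": 0.306},
    {"slide": [0, 0, -0.0005], "yaw": 0, "gripper": 0.306},
  ],
)

```text
time_s: 18.27
ee_pos: [0.4931, 0.1541, 0.1374]
eef_rot: [-3.142, 0.0, 0.266]
force: [-0.5, -0.6, 3.2]
grip_width: 0.0288
```

```bash
python3 - <<'E'
from h import *
w=grab('wrist','w9'); o=readout.get_obs(); P=o['ee_pos']; print(P,o['force'],o['grip_width'])
# heel & wrist appearance vs carried: compare crop around tongs in w8 and w9 (camera fixed to gripper) 
a=cv2.cvtColor(load('w8')['color'],cv2.COLOR_RGB2GRAY);b=cv2.cvtColor(w['color'],cv2.COLOR_RGB2GRAY)
T=a[228:252,235:275]; r=cv2.matchTemplate(b[210:280,215:295],T,cv2.TM_CCOEFF_NORMED); print(cv2.minMaxLoc(r))
im=np.hstack([cv2.resize(load(t)['color'][170:270,210:300,::-1],(360,400),interpolation=cv2.INTER_CUBIC) for t in('w8','w9')])
cv2.imwrite('pics/m9.png',im)
E
```

```text
[0.49315221 0.15413006 0.13740297] [0.99197991 0.0910281  3.17325976] 0.029147279335445763
(-0.2956978678703308, 0.5804541110992432, (38, 11), (20, 18))
```

arm_command(
  increments=[
    {"slide": [0, 0, -0.0005], "yaw": 0, "gripper": 0.306},
    {"slide": [0, 0, -0.0005], "yaw": 0, "gripper": 0.306},
  ],
)

```text
time_s: 18.58
ee_pos: [0.4932, 0.1542, 0.137]
eef_rot: [3.142, -0.0, 0.266]
force: [0.7, -0.2, 5.2]
grip_width: 0.0289
```

arm_command(
  increments=[
    {"slide": [0, 0, -0.0005], "yaw": 0, "gripper": 0.306},
    {"slide": [0, 0, -0.0005], "yaw": 0, "gripper": 0.306},
  ],
)

```text
time_s: 18.82
ee_pos: [0.4935, 0.1542, 0.137]
eef_rot: [3.142, -0.001, 0.266]
force: [-0.3, -1.5, 8.7]
grip_width: 0.029
```

Contact: z has stopped and the force is rising about 3.5 N per 0.5 mm. Target reading is about 15 N (drag 3 plus 12).

arm_command(
  increments=[
    {"slide": [0, 0, -0.0005], "yaw": 0, "gripper": 0.306},
    {"slide": [0, 0, -0.0005], "yaw": 0, "gripper": 0.306},
  ],
)

```text
time_s: 19.08
ee_pos: [0.4937, 0.1543, 0.1369]
eef_rot: [3.142, -0.002, 0.266]
force: [-0.4, -1.3, 11.4]
grip_width: 0.029
```

arm_command(
  increments=[
    {"slide": [0, 0, -0.0005], "yaw": 0, "gripper": 0.306},
    {"slide": [0, 0, -0.0005], "yaw": 0, "gripper": 0.306},
  ],
)

```text
time_s: 19.32
ee_pos: [0.4939, 0.1543, 0.1368]
eef_rot: [3.142, -0.003, 0.266]
force: [-1.5, -0.8, 16.2]
grip_width: 0.0289
```

arm_command(
  increments=[
    {"slide": [0, 0, 0], "yaw": 0, "gripper": 0.306},
    {"slide": [0, 0, 0], "yaw": 0, "gripper": 0.306},
    {"slide": [0, 0, 0], "yaw": 0, "gripper": 0.306},
  ],
)

```text
time_s: 19.7
ee_pos: [0.4939, 0.1543, 0.1368]
eef_rot: [3.142, -0.003, 0.266]
force: [-0.5, -1.1, 15.1]
grip_width: 0.0291
```

arm_command(
  increments=[
    {"slide": [0, 0, 0.001], "yaw": 0, "gripper": 0.306},
    {"slide": [0, 0, 0.002], "yaw": 0, "gripper": 0.306},
    {"slide": [0, 0, 0.002], "yaw": 0, "gripper": 0.28},
    {"slide": [0, 0, 0.002], "yaw": 0, "gripper": 0.248},
    {"slide": [0, 0, 0.002], "yaw": 0, "gripper": 0.248},
    {"slide": [0, 0, 0.002], "yaw": 0, "gripper": 0.248},
    {"slide": [0, 0, 0.002], "yaw": 0, "gripper": 0.248},
    {"slide": [0, 0, 0.002], "yaw": 0, "gripper": 0.248},
  ],
)

```text
time_s: 20.7
ee_pos: [0.4932, 0.1541, 0.1374]
eef_rot: [-3.142, 0.0, 0.266]
force: [0.1, -0.1, -0.9]
grip_width: 0.0239
```

Free (reading −0.9 N, the tongs' weight). Rising slowly with the jaws open.

arm_command(
  increments=[
    {"slide": [0, 0, 0.003], "yaw": 0, "gripper": 0.248},
    {"slide": [0, 0, 0.006], "yaw": 0, "gripper": 0.248},
    {"slide": [0, 0, 0.01], "yaw": 0, "gripper": 0.248},
    {"slide": [0, 0, 0.018], "yaw": 0, "gripper": 0.248},
    {"slide": [0, 0, 0.03], "yaw": 0, "gripper": 0.248},
    {"slide": [0, 0, 0.05], "yaw": 0, "gripper": 0.28},
    {"slide": [-0.02, -0.005, 0.06], "yaw": 0, "gripper": 0.315},
    {"slide": [-0.037, -0.01, 0.07], "yaw": 0, "gripper": 0.315},
  ],
)

```text
time_s: 21.7
ee_pos: [0.4557, 0.144, 0.2085]
eef_rot: [3.142, -0.001, 0.266]
force: [0.3, -0.1, -0.9]
grip_width: 0.0296
```

arm_command(
  increments=[
    {"slide": [0, 0, 0], "yaw": 0, "gripper": 0.315},
    {"slide": [0, 0, 0], "yaw": 0, "gripper": 0.315},
  ],
)

```text
time_s: 21.95
ee_pos: [0.4566, 0.1442, 0.2075]
eef_rot: [-3.142, -0.0, 0.266]
force: [-0.1, 1.3, -0.5]
grip_width: 0.0296
```

```bash
python3 - <<'E'
from h import *
w=grab('wrist','w10'); o=readout.get_obs(); P=o['ee_pos']; print(P,o['eef_rot'],o['force'],o['grip_width'])
B=np.array([.4935,.1538]); 
for zf in (.061,.063,.066): print(zf,proj(w,[(*B,zf+.042),(*B,zf+.026)]))
p=proj(w,[(*B,.085)])[0];x0,y0=int(p[0])-40,int(p[1])-40;print(x0,y0)
a=cv2.resize(w['color'][y0:y0+125,x0:x0+90,::-1],(432,600),interpolation=cv2.INTER_CUBIC)
cv2.imwrite('pics/m10.png',a)
E
```

```text
[0.45656041 0.1442386  0.20725906] [-3.14155353e+00  1.79400947e-04  2.65749499e-01] [ 0.72616151 -0.31877258 -1.28590619] 0.02974515618521649
0.061 [[254.3941732  155.55223098]
 [254.37355345 153.63513436]]
0.063 [[254.39691096 155.8067643 ]
 [254.37601278 153.86379227]]
0.066 [[254.40108927 156.19522601]
 [254.37976277 154.21244695]]
214 113
```

View pics/m10.png

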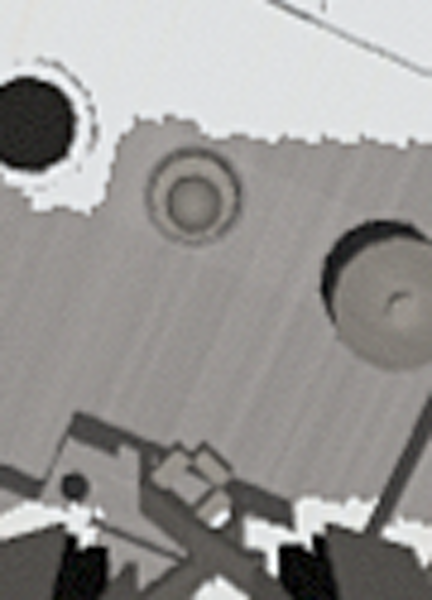

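The adjuster stands upright in the bore at (194,200), its shoulder near flush. The tongs are empty and upright at (190,480). Taking them back to the stand.

arm_command(
  increments=[
    {"slide": [0, -0.03, 0.02], "yaw": 0, "gripper": 0.315},
    {"slide": [0, -0.08, 0.02], "yaw": 0, "gripper": 0.315},
    {"slide": [0.005, -0.13, 0.02], "yaw": 0, "gripper": 0.315},
    {"slide": [0.009, -0.18, 0.02], "yaw": 0, "gripper": 0.315},
    {"slide": [0.009, -0.23, 0.02], "yaw": 0, "gripper": 0.315},
    {"slide": [0.009, -0.27, 0], "yaw": 0, "gripper": 0.315},
    {"slide": [0.009, -0.283, -0.04], "yaw": 0, "gripper": 0.315},
    {"slide": [0.009, -0.283, -0.085], "yaw": 0, "gripper": 0.315},
  ],
)

```text
time_s: 23.0
ee_pos: [0.4654, -0.1401, 0.121]
eef_rot: [3.141, -0.0, 0.264]
force: [1.3, 0.4, -0.8]
grip_width: 0.0296
```

arm_command(
  increments=[
    {"slide": [0, 0, 0], "yaw": 0, "gripper": 0.315},
    {"slide": [0, 0, 0], "yaw": 0, "gripper": 0.315},
  ],
)

```text
time_s: 23.25
ee_pos: [0.466, -0.139, 0.1239]
eef_rot: [3.141, -0.001, 0.266]
force: [-0.6, -0.6, -0.6]
grip_width: 0.0298
```

```bash
python3 - <<'E'
from h import *
w=grab('wrist','w11'); o=readout.get_obs(); print(o['ee_pos'],o['eef_rot'],o['force'],o['grip_width'])
# jaw slip check: template of jaws from w5 (same grip) against w10
a=cv2.cvtColor(load('w5')['color'],cv2.COLOR_RGB2GRAY)[204:225,243:265]; b=cv2.cvtColor(load('w10')['color'],cv2.COLOR_RGB2GRAY)[190:240,230:280]
r=cv2.minMaxLoc(cv2.matchTemplate(b,a,cv2.TM_CCOEFF_NORMED)); print(r[1],np.array(r[3])+[230,190],'vs (243,204)')
E
```

```text
[ 0.46619737 -0.13902853  0.12423393] [ 3.14013072e+00 -2.02287943e-03  2.66185134e-01] [-0.24068743 -0.49645795 -1.40845175] 0.029955517420122608
0.5804250836372375 [243 204] vs (243,204)
```

arm_command(
  increments=[
    {"slide": [-0.001, 0.0005, -0.015], "yaw": 0, "gripper": 0.315},
    {"slide": [-0.001, 0.0005, -0.027], "yaw": 0, "gripper": 0.315},
    {"slide": [-0.001, 0.0005, -0.034], "yaw": 0, "gripper": 0.315},
    {"slide": [-0.001, 0.0005, -0.04], "yaw": 0, "gripper": 0.315},
    {"slide": [-0.001, 0.0005, -0.046], "yaw": 0, "gripper": 0.315},
    {"slide": [-0.001, 0.0005, -0.046], "yaw": 0, "gripper": 0.315},
  ],
)

```text
time_s: 24.05
ee_pos: [0.464, -0.1383, 0.0761]
eef_rot: [-3.141, 0.001, 0.266]
force: [0.7, -0.3, -0.7]
grip_width: 0.0298
```

arm_command(
  increments=[
    {"slide": [0.001, 0, -0.005], "yaw": 0, "gripper": 0.315},
    {"slide": [0.001, 0, -0.01], "yaw": 0, "gripper": 0.315},
    {"slide": [0.001, 0, -0.0155], "yaw": 0, "gripper": 0.315},
    {"slide": [0.001, 0, -0.0165], "yaw": 0, "gripper": 0.315},
    {"slide": [0.001, 0, -0.0165], "yaw": 0, "gripper": 0.315},
  ],
)

```text
time_s: 24.68
ee_pos: [0.4652, -0.1384, 0.0599]
eef_rot: [-3.142, 0.0, 0.266]
force: [-0.2, -0.7, -0.6]
grip_width: 0.0299
```

arm_command(
  increments=[
    {"slide": [0, 0, -0.0005], "yaw": 0, "gripper": 0.315},
    {"slide": [0, 0, -0.001], "yaw": 0, "gripper": 0.315},
    {"slide": [0, 0, -0.001], "yaw": 0, "gripper": 0.315},
  ],
)

```text
time_s: 25.05
ee_pos: [0.4651, -0.1384, 0.0589]
eef_rot: [-3.142, 0.0, 0.266]
force: [0.3, -0.2, -0.5]
grip_width: 0.0302
```

arm_command(
  increments=[
    {"slide": [0, 0, -0.0005], "yaw": 0, "gripper": 0.315},
    {"slide": [0, 0, -0.001], "yaw": 0, "gripper": 0.315},
    {"slide": [0, 0, -0.001], "yaw": 0, "gripper": 0.315},
  ],
)

```text
time_s: 25.42
ee_pos: [0.4654, -0.1385, 0.0583]
eef_rot: [3.141, -0.001, 0.266]
force: [-0.3, 0.5, 5.1]
grip_width: 0.03
```

Seated on the pocket floor at the same height as at the start. Releasing slowly, then rising clear.

arm_command(
  increments=[
    {"slide": [0, 0, 0.0005], "yaw": 0, "gripper": 0.34},
    {"slide": [0, 0, 0.0005], "yaw": 0, "gripper": 0.38},
    {"slide": [0, 0, 0.0005], "yaw": 0, "gripper": 0.5},
    {"slide": [0, 0, 0.0005], "yaw": 0, "gripper": 0.65},
    {"slide": [0, 0, 0.0005], "yaw": 0, "gripper": 0.65},
    {"slide": [0, 0, 0.0005], "yaw": 0, "gripper": 0.65},
  ],
)

```text
time_s: 26.18
ee_pos: [0.4651, -0.1384, 0.0584]
eef_rot: [-3.142, 0.0, 0.266]
force: [0.7, -0.2, 0.4]
grip_width: 0.0613
```

arm_command(
  increments=[
    {"slide": [0, 0, 0.02], "yaw": 0, "gripper": 0.65},
    {"slide": [0, 0, 0.05], "yaw": 0, "gripper": 0.65},
    {"slide": [0, 0, 0.085], "yaw": 0, "gripper": 0.65},
    {"slide": [0, 0, 0.12], "yaw": 0, "gripper": 0.65},
    {"slide": [0, 0, 0.14], "yaw": 0, "gripper": 0.65},
    {"slide": [0, 0, 0.14], "yaw": 0, "gripper": 0.65},
    {"slide": [0, 0, 0.14], "yaw": 0, "gripper": 0.65},
  ],
)

```text
time_s: 27.05
ee_pos: [0.4648, -0.1382, 0.1974]
eef_rot: [-3.141, 0.001, 0.266]
force: [-0.1, -0.7, -0.2]
grip_width: 0.0607
```

```bash
python3 - <<'E'
from h import *
w=grab('wrist','w12');s=grab('scene','s12');d=grab('side','d12'); o=readout.get_obs(); print(o['time_s'],o['ee_pos'],o['force'],o['grip_width'])
# numeric check: tongs region vs start in fixed cameras; rest of scene vs start
for n,c,c0 in(('scene',s,load('s0')),('side',d,load('d0'))):
    df=np.abs(c['color'].astype(int)-c0['color']).max(2)
    for nm,P,r in (('heel',(.4655,-.138,.115),9),('grips',(.4655,-.138,.077),9),('pinmid',(.6455,-.137,.05),8),('bottle',None,0)):
        if P is None: continue
        p=np.round(proj(c,P)[0]).astype(int); q=df[p[1]-r:p[1]+r,p[0]-r:p[0]+r]; print(n,nm,p,q.mean().round(1),q.max())
a=cv2.cvtColor(load('w2')['color'],cv2.COLOR_RGB2GRAY)[175:215,250:300]; b=cv2.cvtColor(w['color'],cv2.COLOR_RGB2GRAY)
r=cv2.minMaxLoc(cv2.matchTemplate(b,a,cv2.TM_CCOEFF_NORMED)); p=np.array(r[3])
print(r[1],p, 'heel now',at(w,[p+[413/1.5-250,306/1.5-175]],.115),'at w2',at(load('w2'),[(413/1.5,204)],.115))
E
```

```text
27.2 [ 0.46484984 -0.13822809  0.19746139] [0.81446618 0.23279149 0.11050264] 0.06087554324981122
scene heel [191 155] 35.6 51
scene grips [192 166] 32.7 58
scene pinmid [192 215] 4.7 23
side heel [309 163] 6.1 27
side grips [308 174] 14.4 59
side pinmid [249 180] 5.3 25
0.7996512651443481 [230 171] heel now [[ 0.46662883 -0.1389876   0.115     ]] at w2 [[ 0.46586772 -0.13673556  0.115     ]]
```

```bash
python3 -c "
from station import job; print(job.hand_in())"
```

```text
the job is handed in; nothing more can be done
None
```

I pressed the adjuster home in the empty bore with the tongs, put the tongs back in their stand and handed the job in at about 27 s; no verdict came back.

**Press:** the drag reading was steady at about 3 N. The adjuster then hit bottom about 23.5 mm below the mouth. I raised the reading to 15–16 N, which is about 12–13 N on the floor, and held it there for about 0.4 s.

**Last checks:**
- **Adjuster:** the last picture showed it upright in the bore with its shoulder nearly flush. The tongs came away freely, with no force reading.
- **Tongs:** they went back down to the same height as at the start (TCP at z = 0.0583 m). After I let go, the heel was found within 2.5 mm of where it began. That was a numerical check with a fair template match (0.80), because I had used all 12 pictures.
- **Inconclusive:** comparing the fixed cameras with the start images showed little change at the rack. At the tongs, especially in the scene view, the images differed, probably because of the arm's shadow. I did not check the bottle and piston afterwards.
- **Refused moves:** three move calls were turned down early on for missing fields; nothing moved.

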